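# Lay out the bench for polishing a pen barrel

### The job

Lay the bench out for polishing: set the aluminium cradle midway between the wheel stand and the steel doming block, in line with both and with its length pointing from one to the other, and lay the pen barrel in the cradle's two notches, centred end to end. Put the flat tin straight in front of the doming block, and the polishing bar straight in front of the wheel stand and parallel to its front, each centred on the front face (the one towards the robot) with a gap of 2 cm. Leave the pin vise, the jar and the loupe as they are.

Things in the scene. Friction and masses are not known exactly. Their poses are not given: they have to be found in the camera images.
- stand: Wheel stand, fixed: pale wooden block 90 (x) by 130 (y) by 30 mm high with twelve small brass and dark wheels on thin stems, 70 mm high in all. Origin: centre of its underside. Its -x face is the front, towards the robot. The doming block stands on its y line, left or right, 333 to 345 mm away between centres, both turned alike by up to 9 degrees.
- doming: Steel doming block, fixed to the bench: a 60 mm bright steel cube with round dark dimples. Origin: centre of its underside. Its own -x is the front face, towards the robot.
- cradle: Loose aluminium cradle, 0.2 kg: plate 90 (x) by 44 (y) by 12 mm thick, at each end a cheek 20 mm long, 44 wide, 40 high, with a 90 degree V notch in its top (24 mm wide, 12 deep) so that a barrel lies along x. The plate is open for 50 mm between the cheeks: grip it there across y (44 mm). Origin: centre of the underside. Both ends are alike.
- barrel: Loose brass pen barrel, 0.06 kg: eight-sided bar 96 mm long (its x), 16 mm across flats, lying on the bench. Origin: at its very centre (8 mm above the bench at the start). Seated in the cradle its centre is 39 mm above the cradle's underside.
- tin: Loose flat round tin with a lid, grey metal, 56 mm in diameter, 24 mm high, 0.1 kg. Origin: centre of its underside.
- bar: Loose polishing bar, dull red-brown compound: 80 (x) by 30 (y) by 22 mm high, 0.12 kg. Origin: centre of its underside.
- pinvise: Bystander, loose: pin vise lying on the bench, black handle 18 mm thick with a steel cross bar 50 mm long and a steel nose, 85 mm long along its x, 18 mm high. Origin: on the bench, 35 mm from the tip of the nose and 50 mm from the handle's end.
- jar: Bystander, loose: small amber jar with a black cap, 38 mm in diameter, 60 mm high, upright. Origin: centre of its underside.
- loupe: Bystander, loose: black ring-shaped loupe, 44 mm outside, 28 mm inside, 20 mm high, lying flat. Origin: centre of its underside.

How it is judged:
By the outcome, as a careful person would: the job done as asked, in the order asked, and still so for the second after the job is handed in, with the robot touching nothing.
It also fails if it takes over 112 s, if anything falls off the work surface, if the arm or the gripper's body presses on something with over 40 N, if the wrist force passes 120 N, or if a joint passes its speed limit or range.

### The arm

A 6-joint arm with a two-finger parallel gripper is mounted at the origin on the work surface. World frame = base frame: x ahead of the robot, y to its left, z up, the work surface at z = 0. Lengths are in m, angles in rad, forces in N, time in s.
With the tool pointing down it reaches from about 0.375 to 0.9 m from the base axis. Payload 3.1 kg.
Tool frame: the origin (TCP) lies at the centre of the arm's flange, where the gripper is bolted on; the fingertips stand robot.tip_extent ahead of it and the grasp point (between the pads) lies 164 mm ahead of it (robot.tip_extent is the distance from the TCP to the fingertips, in m); z points along the fingers, y is the line along which they close (so a half turn about z gives the same grasp; the last joint's range is limited). The gripper opens to 87 mm and grips with 3 to 60 N. Pads are 19 mm wide; open, the fingers measure 117 mm over their backs; the gripper's body (75 mm by 190 mm) begins 51 mm behind the grasp point.
Start: joints at [-1.383, 0.527, 1.433, -0, 1.181, -0.178], TCP at [0.224, -0.583, 0.405] pointing down, gripper open.
Joint ranges: [-3.08, 3.08], [-0.75, 2.2], [0.22, 2.44], [-1.43, 4.57], [0, 2.65], [-2.85, 2.85]. Speed limits (rad/s): [2.79, 2.79, 3.14, 3.14, 3.14, 3.14].

### API

Orientations are given as a unit quaternion [x, y, z, w].
In Python, from rig import get_obs, camera, hand_in, cut_out, robot gives the robot as it stands.
- The arm moves only by the tool step_arm, never from a script. Its argument "rows" is a list of rows, each a list of 6 numbers: the shift along the world's x, y, z in m, then the turn, a rotation vector about the world's x, y, z in degrees. A call has 1 to 12 rows; each row shifts and turns the commanded pose from where the row before left it; what a row does not reach is not made up. A row lasts 1/8 s, in which the tool goes at most 62.5 mm and 10.7 degrees, less where a joint would pass 70% of its speed; a pose out of reach is approached as far as the arm can. A call is refused whole if a number of a shift passes 0.0625 or a number of a turn 10.7, either way. A call with a gripper value outside its range is refused whole. "jaw" is the finger opening in m, from 0 to 0.087, set as the call begins (left out, the last holds). The fingers move at their own pace and stop on an object; "squeeze" is the grip in N (left out, the last holds). Time passes only in rows, so rows that do not move let the fingers close. It gives the time, the measured TCP pose, the force, the opening and the grip force at its end, in the units of the state.
- get_obs(): the state, without advancing time (a new reading comes with each control period).
- camera(name): name is "side" or "top"; returns a dict with "pixels" (480x640x3 uint8, blue, green, red), "depth" (480x640 float32, m along the optical axis (not along the pixel's ray), 0 where there is no reading), "fov_y" (degrees; the focal length in pixels is half the picture's height over the tangent of half this angle, whatever the lens; pixels are square), "cx", "cy" (the principal point, pixels), "k1" (the pictures are not rectified: a ray, as slopes to the right and down, at radius r is drawn at 1 + k1 r^2 times it, then the intrinsics apply), "extrinsics" (4x4, takes a point from camera to world coordinates). Camera axes: x right, y up, looking along -z (the intrinsics and any distortion apply to the point x, -y, -z); pixel columns grow to the right and rows downward; lengths in m; the calibration is good to about 2 mm. A picture is of the moment at which its call begins.
- hand_in(): hands the job in; it is judged then, once.
Trained networks look in the newest picture that a camera, given by its name, has taken for a name from the list of things; names that differ only in an ending like _2 or _b are one class to them, and where a whole thing is asked for, a point or a joint stands for the part that bears it (a point fixed in the world has none). Each returns a list of dicts, best first, with "confidence" (0 to 1); they miss things now and then, are a little off and sometimes report something else, mostly with a low value. They report only what shows in the picture. A call takes as long as a camera call.
- cut_out(label, camera): "region" (480x640 bool, what is visible of it) and "extent" ([centre column, centre row, width, height] in pixels, round what is visible of it).
The state is a dict: "time": time; "q": joint angles; "joint_velocities": joint speeds; "joint_torque": joint torques, N m; "position": TCP position; "tool_rot": TCP orientation; "ft_force": force on the tool from outside, world axes, zero at the start; "moment": the same for the moment, N m; "grip_width": finger opening in m; "grip_force": force on a finger pad.
Only numpy, scipy, OpenCV 4.12 (cv2) and the standard library are available. Lean on these libraries where they do the work, as an engineer would, in place of code of your own. Each camera call takes 0.05 s, during which the arm holds its last target. There are 200 camera calls.

## Working session

There is one attempt and no reset: what is moved stays moved. The work goes in short steps, Python scripts to look and compute and a tool call to move; the robot and the scene stay as the last step left them, time stands still between calls to the robot, and variables do not carry over. Pictures are saved under pics/ and viewed, at most 14 in all, crops included, and the job is handed in when it is done.

Besides the shell and the picture viewer there is one more tool, called as name(argument=value, ...) on one line, values as JSON. step_arm: Moves the arm, as the interface text tells. Its arguments: {"type":"object","properties":{"rows":{"type":"array"},"jaw":{"type":"number"},"squeeze":{"type":"number"}},"required":["rows"]}

```bash
ls; mkdir -p pics; cat > h.py <<'E'
import numpy as np, cv2
from rig import get_obs, camera, hand_in, cut_out, robot
def world(c, mask=None):
    """Nx3 world points, plus rows/cols"""
    d=c["depth"]; m=(d>0) if mask is None else (mask&(d>0))
    r,k=np.nonzero(m); f=240/np.tan(np.radians(c["fov_y"])/2)
    K=np.array([[f,0,c["cx"]],[0,f,c["cy"]],[0,0,1.]])
    u=cv2.undistortPoints(np.stack([k,r],1).astype(np.float64)[:,None],K,np.array([c["k1"],0,0,0.]))[:,0]
    z=d[r,k]; p=np.stack([u[:,0]*z,-u[:,1]*z,-z,np.ones_like(z)],1)
    return (p@np.array(c["extrinsics"]).T)[:,:3]
E
python3 - <<'E'
from h import *
print(robot.tip_extent, {k:np.round(v,3) for k,v in get_obs().items()})
for n in("top","side"):
    c=camera(n); cv2.imwrite(f"pics/{n}0.png",c["pixels"])
    print(n,c["fov_y"],c["k1"],np.round(c["extrinsics"],3).tolist())
    for l in "stand doming cradle barrel tin bar pinvise jar loupe".split():
        for x in cut_out(l,n)[:2]:
            p=world(c,x["region"])
            zt=np.percentile(p[:,2],95); t=p[p[:,2]>zt-.006]
            R=cv2.minAreaRect((t[:,:2]*1000).astype(np.float32))
            print(l,round(x["confidence"],2),np.round(x["extent"]),len(p),"ztop",zt.round(4),"mean",p.mean(0).round(4),np.round(R[0],1),np.round(R[1],1),round(R[2],1))
E
```

```text
pics
0.1822 {'time': np.float64(0.0), 'q': array([-1.382,  0.528,  1.434, -0.   ,  1.181, -0.179]), 'joint_velocities': array([-0.   ,  0.001, -0.001,  0.001,  0.001,  0.001]), 'joint_torque': array([ 1.0000e-03, -4.4004e+01, -1.7659e+01,  6.3000e-02,  5.8000e-02,
       -0.0000e+00]), 'position': array([ 0.224, -0.583,  0.404]), 'tool_rot': array([ 0.983,  0.182, -0.   , -0.001]), 'ft_force': array([-0.6  , -0.565,  0.101]), 'moment': array([ 0.014,  0.011, -0.012]), 'grip_force': np.float64(0.0), 'grip_width': np.float64(0.087)}
top 49.000444099066854 -0.0066632219909166755 [[0.013, 0.99, -0.14, 0.323], [-1.0, 0.016, 0.02, 0.005], [0.022, 0.14, 0.99, 1.387], [0.0, 0.0, 0.0, 1.0]]
stand 0.91 [372. 200.  52.  43.] 1766 ztop 0.0676 mean [ 0.6438 -0.1611  0.0406] [ 649.1 -161.4] [103.3  75. ] 86.4
doming 0.9 [246. 192.  29.  25.] 638 ztop 0.0638 mean [0.6539 0.1693 0.054 ] [658.7 171.4] [60.  60.5] 87.9
doming 0.53 [430. 304.  28.  24.] 341 ztop 0.0263 mean [ 0.3773 -0.3186  0.021 ] [ 376.6 -317.1] [29.2 78.5] 33.2
cradle 0.87 [157. 228.  28.  36.] 738 ztop 0.0408 mean [0.5656 0.3986 0
[... 1050 characters left out ...]
 0.0231] [564.  398.3] [91.8 45.2] 15.8
cradle 0.72 [362. 262.  14.  43.] 383 ztop 0.0169 mean [ 0.4427 -0.0056  0.0127] [445.8 -12.9] [15.2 98.2] 22.2
tin 0.89 [305. 434.  42.  46.] 1315 ztop 0.0263 mean [0.3955 0.3272 0.022 ] [397.2 324.5] [55.3 54.4] 27.7
bar 0.84 [443. 173.  20.  32.] 460 ztop 0.0238 mean [ 0.3731 -0.3093  0.0179] [ 374.3 -316.1] [29.6 81. ] 35.5
pinvise 0.69 [420. 228.  49.  16.] 355 ztop 0.018 mean [ 0.3655 -0.1414  0.0116] [ 370.5 -133.3] [77.3 42.7] 26.9
jar 0.68 [387. 126.  23.  27.] 386 ztop 0.0607 mean [ 0.5413 -0.3978  0.0374] [ 544.6 -405.1] [33.1 32.5] 52.2
loupe 0.84 [370. 352.  21.  28.] 449 ztop 0.0208 mean [0.3618 0.1573 0.0153] [362.5 156.3] [42. 42.] 77.1
```

View pics/top0.png

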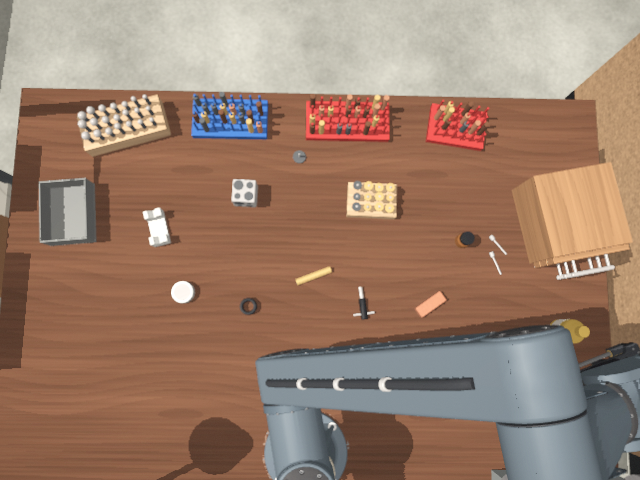

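View pics/side0.png

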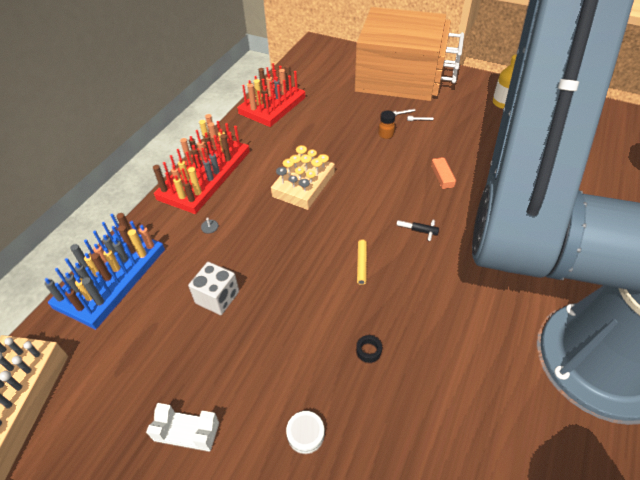

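The networks agree with the pictures: top view shows cradle (157,228), block (245,192), stand (372,200), barrel (314,276), tin (182,292), bar (431,304), loupe (249,306), pin vise (363,303) and jar (466,240). The barrel was called "cradle" once in the side view. Next I'll refine the poses.

```bash
cat >> h.py <<'E'
def cloud(n):
    """all world points of a camera with the bench levelled to z=0"""
    c=camera(n); p=world(c); p=p[(p[:,0]>.25)&(p[:,0]<.8)&(abs(p[:,1])<.5)]
    b=p[abs(p[:,2])<.008]
    for _ in range(4):
        A=np.c_[b[:,:2],np.ones(len(b))]; s=np.linalg.lstsq(A,b[:,2],rcond=None)[0]
        b=b[abs(b[:,2]-A@s)<.003]
    p=p.copy(); p[:,2]-=p[:,:2]@s[:2]+s[2]
    return c,p,s
def rect(p,ctr,rad,z0,z1):
    q=p[(np.hypot(*(p[:,:2]-ctr).T)<rad)&(p[:,2]>z0)&(p[:,2]<z1)]
    R=cv2.minAreaRect((q[:,:2]*1000).astype(np.float32)); a=(R[2]+45)%90-45
    s=R[1] if abs(a-R[2])<1 else R[1][::-1]
    return len(q),"mean",np.round(q.mean(0)*1000,1).tolist(),"ctr",np.round(R[0],1).tolist(),"size",np.round(s,1).tolist(),"ang",round(a,1)
E
cat > m.py <<'E'
from h import *
for n in("top","side"):
    c,p,s=cloud(n); print(n,"bench",s.round(4), "z at .5,0", round(s@[.5,0,1],4))
    for l,ctr,rad,z0,z1 in [("stand board",(.645,-.163),.095,.015,.034),("stand low",(.645,-.163),.095,.006,.08),("dom top",(.657,.17),.06,.054,.07),("dom all",(.657,.17),.06,.008,.07),("cradle",(.565,.399),.07,.006,.05),("cr cheeks",(.565,.399),.07,.032,.05),("barrel",(.445,-.011),.06,.005,.03),("tin",(.397,.325),.045,.016,.03),("bar",(.376,-.317),.06,.016,.03),("loupe",(.363,.155),.035,.012,.03),("vise",(.375,-.14),.07,.005,.03),("jar",(.545,-.406),.035,.045,.07)]:
        try: print(l,*rect(p,ctr,rad,z0,z1))
        except Exception as e: print(l,"none")
E
python3 m.py
```

```text
top bench [ 0.0002 -0.0005 -0.0005] z at .5,0 -0.0005
stand board 923 mean [641.5, -159.3, 28.9] ctr [648.4, -164.3] size [90.7, 131.5] ang -1.5
stand low 1789 mean [643.9, -161.1, 40.7] ctr [647.2, -163.2] size [179.7, 168.8] ang -7.9
dom top 523 mean [658.1, 171.9, 60.0] ctr [659.1, 171.7] size [61.3, 60.0] ang -1.0
dom all 658 mean [654.4, 169.9, 54.6] ctr [658.8, 165.0] size [62.3, 73.4] ang -1.0
cradle 704 mean [566.2, 398.6, 22.9] ctr [568.0, 399.8] size [122.2, 134.2] ang 9.9
cr cheeks 246 mean [564.7, 399.6, 38.0] ctr [565.4, 399.9] size [92.0, 46.6] ang 15.7
barrel 289 mean [445.3, -10.7, 12.9] ctr [441.8, -8.4] size [114.0, 106.9] ang 16.0
tin 373 mean [397.9, 325.0, 23.8] ctr [397.5, 325.4] size [54.0, 54.6] ang -1.0
bar 344 mean [375.6, -317.4, 22.1] ctr [376.4, -318.0] size [30.2, 80.2] ang 35.3
loupe 136 mean [363.8, 155.6, 19.6] ctr [363.9, 156.3] size [38.7, 42.0] ang 0.9
vise 295 mean [369.2, -139.9, 12.4] ctr [376.7, -144.4] size [132.8, 120.2] ang 0.4
jar 160 mean [544.4, -405.9, 58.9] ctr [545.3, -406.6] size [33.6, 34.2] ang -23.2
side bench [-0.0002  0.0005 -0.0
[... 337 characters left out ...]
2, 172.2] size [62.0, 61.9] ang -1.3
cradle 2192 mean [563.0, 400.1, 24.1] ctr [564.5, 398.2] size [92.8, 45.7] ang 15.7
cr cheeks 786 mean [562.9, 398.5, 38.1] ctr [563.7, 398.1] size [91.3, 45.3] ang 15.6
barrel 362 mean [443.4, -7.8, 14.2] ctr [445.3, -11.8] size [15.5, 99.3] ang 22.3
tin 1160 mean [396.5, 325.9, 24.4] ctr [397.2, 324.7] size [54.9, 55.0] ang -38.7
bar 364 mean [374.1, -314.7, 21.5] ctr [375.1, -317.4] size [31.1, 84.5] ang 36.6
loupe 365 mean [362.4, 156.8, 18.7] ctr [362.6, 155.3] size [43.1, 43.8] ang -1.1
vise 340 mean [367.5, -138.6, 13.5] ctr [371.9, -132.1] size [81.3, 51.9] ang 27.2
jar 169 mean [542.3, -401.9, 57.2] ctr [543.2, -404.6] size [33.5, 35.9] ang -10.5
```

step_arm(rows=[[0.019,0.0546,0,0,0,-0.5],[0.019,0.0546,0,0,0,-0.5],[0.019,0.0546,0,0,0,-0.5],[0.019,0.0546,0,0,0,-0.5],[0.019,0.0546,0,0,0,-0.5],[0.019,0.0546,0,0,0,-0.5],[0.019,0.0546,0,0,0,-0.5],[0.019,0.0546,0,0,0,-0.5],[0.019,0.0546,0,0,0,-0.5],[0.019,0.0546,0,0,0,-0.5],[0.019,0.0546,0,0,0,-0.5],[0.019,0.0546,0,0,0,0]], jaw=0.087, squeeze=25)

```text
time: 2.6
position: [0.4527, 0.0737, 0.4051]
tool_rot: [0.991, 0.135, 0.001, 0.0]
ft_force: [0.9, -1.2, 0.1]
grip_width: 0.0871
grip_force: 0.0
```

step_arm(rows=[[0.019,0.0546,-0.02,0,0,0],[0.019,0.0546,-0.02,0,0,0],[0.019,0.0546,-0.02,0,0,0],[0.019,0.0546,-0.02,0,0,0],[0.019,0.0546,-0.02,0,0,0],[0.019,0.0546,-0.02,0,0,0],[0,0,0,0,0,0],[0,0,0,0,0,0]])

```text
time: 3.6
position: [0.5658, 0.3992, 0.2843]
tool_rot: [0.991, 0.135, -0.001, 0.0]
ft_force: [0.5, -0.1, 0.0]
grip_width: 0.0872
grip_force: 0.0
```

step_arm(rows=[[-0.001,0,-0.03,0,0,0.2],[0,0,-0.03,0,0,0],[0,0,-0.02,0,0,0],[0,0,-0.0185,0,0,0],[0,0,0,0,0,0]])

```text
time: 4.22
position: [0.5648, 0.3987, 0.185]
tool_rot: [0.991, 0.136, -0.001, 0.0]
ft_force: [0.5, -0.7, 0.5]
grip_width: 0.0871
grip_force: 0.0
```

step_arm(rows=[[0,0,0,0,0,0],[0,0,0,0,0,0],[0,0,0,0,0,0],[0,0,0,0,0,0]], jaw=0.03)

```text
time: 4.72
position: [0.5652, 0.3995, 0.1867]
tool_rot: [0.991, 0.137, 0.0, -0.0]
ft_force: [-0.7, 0.5, 1.1]
grip_width: 0.0548
grip_force: 0.0
```

step_arm(rows=[[0,0,0,0,0,0],[0,0,0,0,0,0],[0,0,0,0,0,0],[0,0,0,0,0,0]])

```text
time: 5.22
position: [0.5652, 0.3994, 0.1864]
tool_rot: [0.991, 0.137, 0.0, 0.0]
ft_force: [0.2, -1.2, 1.6]
grip_width: 0.0437
grip_force: 25.0
```

step_arm(rows=[[0,0,0.03,0,0,0],[0,0,0.05,0,0,0],[0,0,0.05,0,0,0],[0,0,0,0,0,0],[0,0,0,0,0,0]])

```text
time: 5.85
position: [0.5644, 0.3991, 0.315]
tool_rot: [0.991, 0.137, -0.001, 0.0]
ft_force: [-0.2, 0.1, -3.1]
grip_width: 0.0436
grip_force: 25.0
```

```bash
cat > held.py <<'E'
import sys
from h import *
o=get_obs(); x,y,z,w=o["tool_rot"]; from scipy.spatial.transform import Rotation as R
M=R.from_quat(o["tool_rot"]).as_matrix(); print("tcp",(o["position"]*1000).round(1),"yawx",np.degrees(np.arctan2(M[1,0],M[0,0])).round(2),"tilt",M[:,2].round(3),o["grip_width"],o["grip_force"])
z0,z1=float(sys.argv[1]),float(sys.argv[2])
for n in("side","top"):
    c,p,s=cloud(n); print(n,*rect(p,o["position"][:2],.075,z0,z1))
E
python3 held.py 0.13 0.19; python3 -c "
from h import *
c=camera('side');cv2.imwrite('pics/s1.png',cv2.resize(c['pixels'][240:,:320],(640,480)))"
```

```text
tcp [564.4 399.1 315. ] yawx 15.72 tilt [-0.003 -0.001 -1.   ] 0.043620440544804205 24.99953180551529
side 1485 mean [536.8, 390.0, 154.0] ctr [546.7, 390.4] size [63.0, 62.1] ang 28.8
top 193 mean [543.3, 383.4, 153.0] ctr [562.2, 391.7] size [85.6, 28.1] ang 20.3
```

View pics/s1.png

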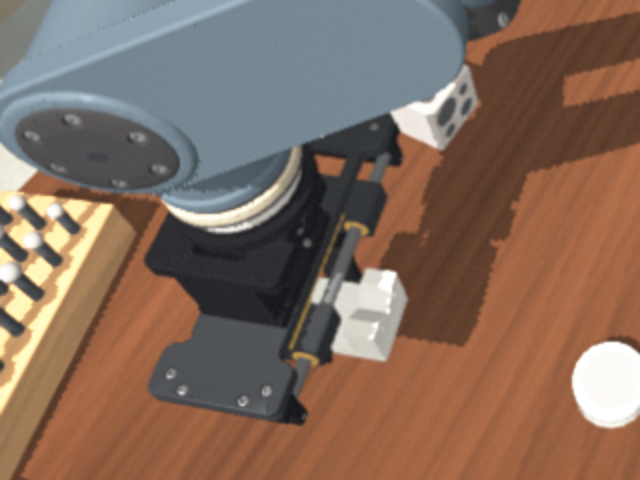

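step_arm(rows=[[0.0089,-0.0395,0,0,0,7.25],[0.0089,-0.0395,0,0,0,7.25],[0.0089,-0.0395,0,0,0,7.25],[0.0089,-0.0395,0,0,0,7.25],[0.0089,-0.0395,0,0,0,7.25],[0.0089,-0.0395,0,0,0,7.25],[0.0089,-0.0395,0,0,0,7.25],[0.0089,-0.0395,0,0,0,7.25],[0.0089,-0.0395,0,0,0,7.25],[0.0089,-0.0395,0,0,0,7.25],[0,0,0,0,0,0],[0,0,0,0,0,0]])

```text
time: 7.5
position: [0.6537, 0.0045, 0.3148]
tool_rot: [0.719, 0.696, -0.001, -0.001]
ft_force: [-0.6, -0.1, -2.1]
grip_width: 0.0437
grip_force: 25.0
```

step_arm(rows=[[0,0,-0.04,0,0,0],[0,0,-0.04,0,0,0],[0,0,-0.03,0,0,0],[0,0,0,0,0,0],[0,0,0,0,0,0],[0,0,0,0,0,0]])

```text
time: 8.25
position: [0.6549, 0.0047, 0.2081]
tool_rot: [0.718, 0.696, 0.001, 0.001]
ft_force: [0.8, -0.8, -2.8]
grip_width: 0.0434
grip_force: 25.0
```

```bash
python3 held.py 0.045 0.072
```

```text
tcp [654.9   4.7 208.1] yawx 88.24 tilt [ 0.003 -0.    -1.   ] 0.04344242835641185 24.999513030052185
side 442 mean [657.5, 31.1, 56.5] ctr [657.2, 20.6] size [65.6, 70.5] ang -19.8
top 0 mean [nan, nan, nan] ctr [0.0, 0.0] size [0.0, 0.0] ang 0.0h.py:24: RuntimeWarning: Mean of empty slice.
  return len(q),"mean",np.round(q.mean(0)*1000,1).tolist(),"ctr",np.round(R[0],1).tolist(),"size",np.round(s,1).tolist(),"ang",round(a,1)
  ret = um.true_divide(
```

step_arm(rows=[[-0.001,-0.0007,-0.01,0,0,0],[0,0,-0.006,0,0,0],[0,0,-0.0035,0,0,0],[0,0,0,0,0,0],[0,0,0,0,0,0]])

```text
time: 8.98
position: [0.6532, 0.0037, 0.1865]
tool_rot: [0.718, 0.696, 0.0, -0.0]
ft_force: [0.8, 0.5, -1.9]
grip_width: 0.0434
grip_force: 25.0
```

step_arm(rows=[[0,0,0,0,0,0],[0,0,0,0,0,0],[0,0,0,0,0,0],[0,0,0,0,0,0],[0,0,0.03,0,0,0],[0,0,0.05,0,0,0],[0,0,0.05,0,0,0],[-0.05,0,0,0,0,4.0],[-0.05,-0.003,0,0,0,6.6],[-0.05,-0.006,0,0,0,6.6],[-0.057,-0.0065,0,0,0,6.8],[0,0,0,0,0,0]], jaw=0.075)

```text
time: 10.48
position: [0.4408, -0.0109, 0.3163]
tool_rot: [0.558, 0.83, -0.001, -0.004]
ft_force: [1.5, -1.2, -0.2]
grip_width: 0.075
grip_force: 0.0
```

```bash
cat > m2.py <<'E'
import sys
from h import *
o=get_obs(); from scipy.spatial.transform import Rotation as R
M=R.from_quat(o["tool_rot"]).as_matrix(); print("tcp",(o["position"]*1000).round(1),"yawx",np.degrees(np.arctan2(M[1,0],M[0,0])).round(2))
L={"stand":((.647,-.163),.08,.022,.034),"dom":((.658,.172),.06,.054,.07),"cradle":((.653,.004),.07,.008,.045),"cheeks":((.653,.004),.07,.033,.045),"barrel":((.445,-.012),.053,.005,.03),"seated":((.653,.004),.07,.0425,.055),"tin":((.580,.174),.045,.016,.03),"bar":((.5675,-.161),.047,.016,.03)}
for n in("top","side"):
    c,p,s=cloud(n)
    for l in sys.argv[1:]:
        try: print(n,l,*rect(p,*L[l]))
        except Exception as e: print(n,l,"none")
E
python3 m2.py stand dom cradle cheeks barrel 2>&1 | grep -v Warn
```

```text
return len(q),"mean",np.round(q.mean(0)*1000,1).tolist(),"ctr",np.round(R[0],1).tolist(),"size",np.round(s,1).tolist(),"ang",round(a,1)
  ret = um.true_divide(
tcp [440.8 -10.9 316.3] yawx 112.17
top stand 901 mean [642.0, -159.3, 29.4] ctr [649.0, -164.2] size [91.9, 131.0] ang -1.6
top dom 535 mean [658.1, 171.6, 60.0] ctr [658.2, 171.9] size [61.8, 60.4] ang -1.9
top cradle 573 mean [652.9, 4.9, 23.7] ctr [669.6, 5.0] size [85.7, 92.9] ang 5.0
top cheeks 193 mean [654.4, 5.1, 38.5] ctr [654.1, 4.4] size [45.7, 89.7] ang -1.6
top barrel 0 mean [nan, nan, nan] ctr [0.0, 0.0] size [0.0, 0.0] ang 0.0
side stand 774 mean [655.0, -131.5, 29.4] ctr [648.1, -163.1] size [90.3, 132.0] ang -1.4
side dom 984 mean [655.9, 173.8, 59.6] ctr [657.4, 172.0] size [62.3, 60.5] ang -2.5
side cradle 1067 mean [650.2, 6.9, 24.3] ctr [652.9, 4.3] size [47.0, 94.7] ang -1.7
side cheeks 328 mean [652.5, 7.5, 38.0] ctr [652.9, 3.8] size [46.5, 93.8] ang -1.4
side barrel 362 mean [443.3, -7.6, 14.2] ctr [445.3, -11.8] size [15.5, 99.9] ang 22.4
```

step_arm(rows=[[0,-0.0004,-0.03,0,0,0],[0,0,-0.04,0,0,0],[0,0,-0.03,0,0,0],[0,0,-0.02,0,0,0],[0,0,-0.011,0,0,0],[0,0,0,0,0,0],[0,0,0,0,0,0]], jaw=0.05)

```text
time: 11.45
position: [0.4468, -0.0123, 0.1862]
tool_rot: [0.558, 0.83, 0.0, 0.001]
ft_force: [-0.3, -0.4, 0.8]
grip_width: 0.0496
grip_force: 0.0
```

step_arm(rows=[[0,0,0,0,0,0],[0,0,0,0,0,0],[0,0,0,0,0,0],[0,0,0,0,0,0],[0,0,0,0,0,0],[0,0,0,0,0,0]], jaw=0.005, squeeze=15)

```text
time: 12.2
position: [0.4461, -0.0122, 0.1858]
tool_rot: [0.558, 0.83, 0.0, 0.0]
ft_force: [-0.9, 0.1, 2.8]
grip_width: 0.0155
grip_force: 15.0
```

step_arm(rows=[[0,0,0.02,0,0,0],[0,0,0.05,0,0,0],[0,0,0.05,0,0,0],[0.0414,0.0032,0,0,0,-4.8],[0.0414,0.0032,0,0,0,-4.8],[0.0414,0.0032,0,0,0,-4.8],[0.0414,0.0032,0,0,0,-4.8],[0.0414,0.0031,0,0,0,-4.8],[0,0,0,0,0,0],[0,0,-0.03,0,0,0],[0,0,-0.03,0,0,0],[0,0,0,0,0,0]])

```text
time: 13.7
position: [0.6508, 0.0039, 0.2429]
tool_rot: [0.718, 0.696, -0.003, -0.003]
ft_force: [-0.2, 0.5, 0.3]
grip_width: 0.0158
grip_force: 15.0
```

```bash
python3 held.py 0.06 0.082 2>&1 | grep -v Warn;  python3 -c "
from h import *
c=camera('side');cv2.imwrite('pics/s2.png',cv2.resize(c['pixels'][140:360,150:450],(750,550)))"
```

```text
return len(q),"mean",np.round(q.mean(0)*1000,1).tolist(),"ctr",np.round(R[0],1).tolist(),"size",np.round(s,1).tolist(),"ang",round(a,1)
  ret = um.true_divide(
tcp [650.8   3.9 242.9] yawx 88.24 tilt [-0.009  0.001 -1.   ] 0.015784702054708128 14.996069561457261
side 357 mean [646.1, 19.1, 70.9] ctr [646.1, 5.6] size [33.6, 96.4] ang -16.6
top 0 mean [nan, nan, nan] ctr [0.0, 0.0] size [0.0, 0.0] ang 0.0
```

View pics/s2.png

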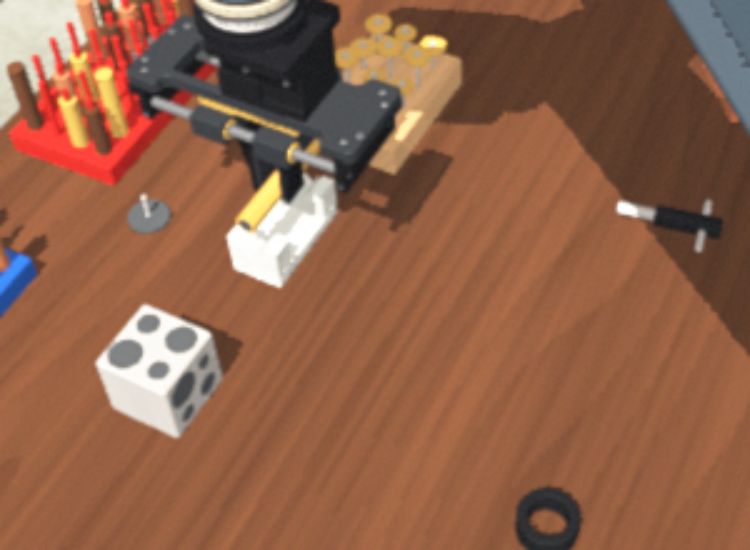

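The barrel is held along the cradle, just above its notches (crop 265,205). I'll lower it.

step_arm(rows=[[0,0,0,0,0,0],[0,0,-0.012,0,0,0],[0,0,-0.01,0,0,0],[0,0,-0.004,0,0,0],[0,0,-0.0025,0,0,0],[0,0,0,0,0,0],[0,0,0,0,0,0]])

```text
time: 14.72
position: [0.6532, 0.0037, 0.2173]
tool_rot: [0.718, 0.696, 0.0, 0.0]
ft_force: [0.4, 0.1, -0.4]
grip_width: 0.016
grip_force: 15.0
```

step_arm(rows=[[0,0,0,0,0,0],[0,0,0,0,0,0],[0,0,0,0,0,0],[0,0,0,0,0,0],[0,0,0.02,0,0,0],[0,0,0.04,0,0,0],[0,0,0.04,0,0,0]], jaw=0.05)

```text
time: 15.6
position: [0.6532, 0.0037, 0.3195]
tool_rot: [0.718, 0.696, 0.0, 0.0]
ft_force: [0.6, 0.6, -0.1]
grip_width: 0.0498
grip_force: 0.0
```

step_arm(rows=[[-0.0255,0.0321,0,0,0,-9],[-0.0255,0.0321,0,0,0,-9],[-0.0255,0.0321,0,0,0,-9],[-0.0255,0.0321,0,0,0,-9],[-0.0255,0.0321,0,0,0,-9],[-0.0255,0.0321,0,0,0,-9],[-0.0255,0.0321,0,0,0,-9],[-0.0255,0.0321,0,0,0,-9],[-0.0255,0.0321,0,0,0,-9],[-0.0255,0.0321,0,0,0,-9],[0,0,0,0,0,0],[0,0,0,0,0,0]], jaw=0.085)

```text
time: 17.1
position: [0.3986, 0.3247, 0.3182]
tool_rot: [1.0, -0.015, 0.001, -0.0]
ft_force: [0.4, -0.0, 0.2]
grip_width: 0.0849
grip_force: 0.0
```

```bash
python3 m2.py cheeks seated 2>&1 | grep -v Warn;  python3 -c "
from h import *
c=camera('side');cv2.imwrite('pics/s3.png',cv2.resize(c['pixels'][140:360,150:450],(750,550)))"
```

```text
return len(q),"mean",np.round(q.mean(0)*1000,1).tolist(),"ctr",np.round(R[0],1).tolist(),"size",np.round(s,1).tolist(),"ang",round(a,1)
  ret = um.true_divide(
tcp [398.6 324.7 318.2] yawx -1.68
top cheeks 269 mean [652.9, 2.2, 40.7] ctr [653.9, 3.5] size [45.4, 94.1] ang -1.3
top seated 226 mean [653.2, 5.2, 46.1] ctr [653.7, 3.7] size [43.0, 94.6] ang -1.3
side cheeks 0 mean [nan, nan, nan] ctr [0.0, 0.0] size [0.0, 0.0] ang 0.0
side seated 0 mean [nan, nan, nan] ctr [0.0, 0.0] size [0.0, 0.0] ang 0.0
```

View pics/s3.png

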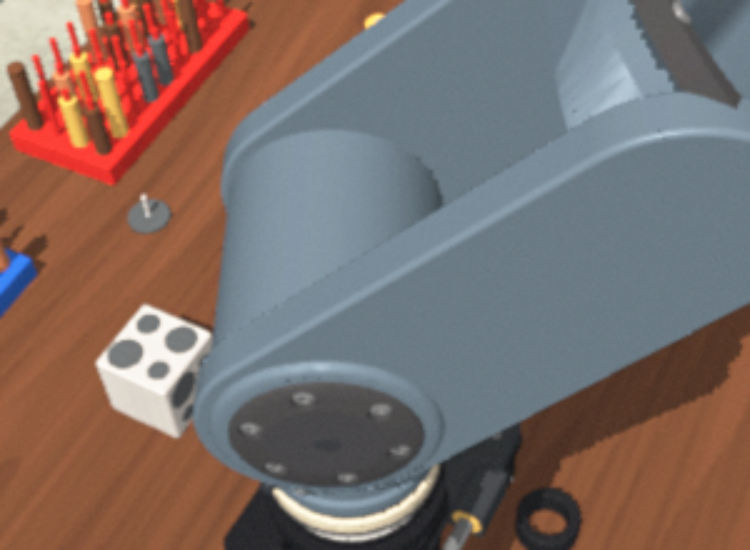

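The arm hides the cradle from the side camera, but the top view has the barrel centred and seated. On to the tin.

step_arm(rows=[[-0.0004,0.0002,-0.04,0,0,0],[0,0,-0.04,0,0,0],[0,0,-0.025,0,0,0],[0,0,-0.0135,0,0,0],[0,0,-0.009,0,0,0],[0,0,0,0,0,0]])

```text
time: 18.0
position: [0.3981, 0.3248, 0.1897]
tool_rot: [1.0, -0.016, 0.0, -0.0]
ft_force: [0.2, 0.1, 0.8]
grip_width: 0.085
grip_force: 0.0
```

step_arm(rows=[[0,0,0,0,0,0],[0,0,0,0,0,0],[0,0,0,0,0,0],[0,0,0,0,0,0],[0,0,0,0,0,0],[0,0,0,0,0,0]], jaw=0.045)

```text
time: 18.75
position: [0.3978, 0.325, 0.1901]
tool_rot: [1.0, -0.016, 0.0, -0.0]
ft_force: [0.3, -0.2, 4.2]
grip_width: 0.0554
grip_force: 15.0
```

step_arm(rows=[[0,0,0.02,0,0,0],[0,0,0.04,0,0,0],[0,0,0.04,0,0,0],[0.0365,-0.0302,0,0,0,0],[0.0365,-0.0302,0,0,0,0],[0.0365,-0.0302,0,0,0,0],[0.0365,-0.0302,0,0,0,0],[0.0367,-0.0301,0,0,0,0],[0,0,0,0,0,0],[0,0,-0.03,0,0,0],[0,0,-0.03,0,0,0],[0,0,-0.02,0,0,0]])

```text
time: 20.25
position: [0.5787, 0.1746, 0.2078]
tool_rot: [1.0, -0.015, -0.002, 0.0]
ft_force: [0.3, -0.0, -1.5]
grip_width: 0.056
grip_force: 15.0
```

step_arm(rows=[[0,0,-0.01,0,0,0],[0,0,-0.006,0,0,0],[0,0,-0.0037,0,0,0],[0,0,0,0,0,0],[0,0,0,0,0,0]])

```text
time: 20.88
position: [0.5807, 0.174, 0.1906]
tool_rot: [1.0, -0.016, 0.001, -0.0]
ft_force: [-0.3, -0.5, -1.8]
grip_width: 0.0556
grip_force: 15.0
```

step_arm(rows=[[0,0,0,0,0,0],[0,0,0,0,0,0],[0,0,0,0,0,0],[0,0,0,0,0,0],[0,0,0.03,0,0,0],[0,0,0.05,0,0,0],[0,0,0.05,0,0,0],[0,0,0,0,0,0]], jaw=0.085)

```text
time: 21.88
position: [0.5819, 0.1743, 0.3246]
tool_rot: [1.0, -0.015, 0.005, -0.001]
ft_force: [-0.2, -0.3, -0.5]
grip_width: 0.0849
grip_force: 0.0
```

step_arm(rows=[[-0.0205,-0.0492,0,0,0,3.73],[-0.0205,-0.0492,0,0,0,3.73],[-0.0205,-0.0492,0,0,0,3.73],[-0.0205,-0.0492,0,0,0,3.73],[-0.0205,-0.0492,0,0,0,3.73],[-0.0205,-0.0492,0,0,0,3.73],[-0.0205,-0.0492,0,0,0,3.73],[-0.0205,-0.0492,0,0,0,3.73],[-0.0205,-0.0492,0,0,0,3.73],[-0.02,-0.0491,0,0,0,3.73],[0,0,0,0,0,0]], jaw=0.087)

```text
time: 23.25
position: [0.3748, -0.3214, 0.3193]
tool_rot: [0.953, 0.302, -0.0, 0.001]
ft_force: [0.4, -0.2, 0.5]
grip_width: 0.0873
grip_force: 0.0
```

```bash
python3 m2.py stand dom tin cheeks seated 2>&1 | grep -v Warn; python3 -c "
from h import *
c=camera('side');cv2.imwrite('pics/s4.png',cv2.resize(c['pixels'][140:360,150:450],(750,550)))
for n in ('side','top'):
  camera(n)
  for x in cut_out('bar',n)[:1]: print(n,x['confidence'],x['extent'])
"
```

```text
tcp [ 374.8 -321.4  319.3] yawx 35.2
top stand 878 mean [642.9, -159.0, 29.5] ctr [648.4, -163.8] size [91.4, 130.2] ang -2.7
top dom 525 mean [658.6, 171.5, 59.9] ctr [658.6, 172.0] size [60.4, 60.8] ang -1.6
top tin 350 mean [580.9, 174.6, 23.8] ctr [581.5, 174.9] size [54.4, 54.3] ang 41.3
top cheeks 262 mean [652.8, 3.8, 40.4] ctr [653.7, 3.7] size [46.7, 94.7] ang -1.8
top seated 221 mean [653.6, 3.9, 46.5] ctr [652.9, 3.8] size [43.6, 95.0] ang -3.0
side stand 1213 mean [641.2, -148.1, 29.5] ctr [647.4, -162.4] size [91.8, 133.0] ang -1.6
side dom 984 mean [656.0, 173.8, 59.6] ctr [658.3, 171.7] size [62.4, 61.7] ang -3.6
side tin 719 mean [578.3, 176.9, 23.6] ctr [580.2, 174.9] size [55.7, 55.3] ang -23.7
side cheeks 435 mean [649.8, 9.4, 39.9] ctr [652.9, 3.5] size [45.9, 99.1] ang -0.8
side seated 296 mean [651.4, 7.1, 45.9] ctr [656.5, 4.8] size [41.4, 97.5] ang 9.5
side 0.84 [443.1, 172.6, 18.8, 32.3]
top 0.65 [308.9, 196.4, 31.8, 18.7]
```

View pics/s4.png

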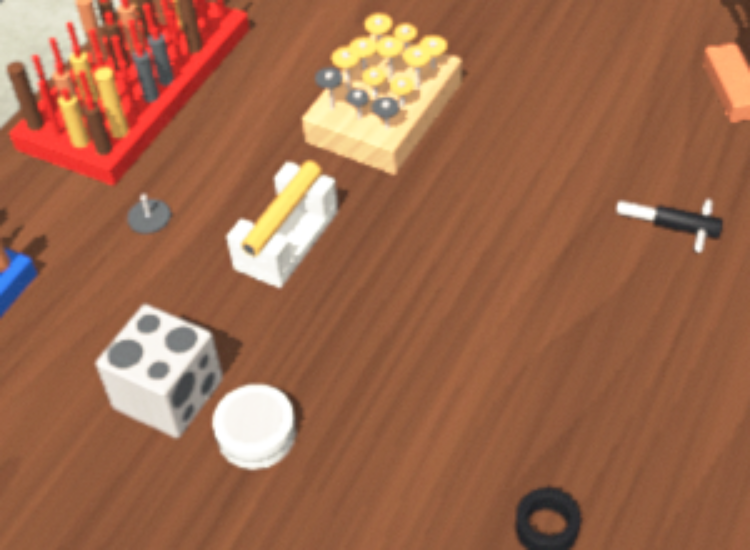

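The barrel lies in both notches (crop 283,205) and the tin sits squarely in front of the block (255,425). Last comes the bar.

step_arm(rows=[[0,0,-0.04,0,0,0],[0,0,-0.04,0,0,0],[0,0,-0.0143,0,0,0],[0,0,0,0,0,0],[0,0,0,0,0,0]])

```text
time: 24.22
position: [0.3764, -0.3181, 0.2268]
tool_rot: [0.952, 0.305, 0.0, 0.001]
ft_force: [0.7, 0.5, 0.3]
grip_width: 0.0871
grip_force: 0.0
```

```bash
python3 m2.py 2>&1 | grep tcp; python3 -c "
from h import *
c,p,s=cloud('side'); print(rect(p,(.376,-.317),.05,.016,.026))
cv2.imwrite('pics/s5.png',cv2.resize(c['pixels'][100:260,350:560],(787,600)))"
```

```text
tcp [ 376.4 -318.1  226.8] yawx 35.54
(328, 'mean', [376.1, -315.2, 21.4], 'ctr', [376.2, -318.1], 'size', [31.1, 83.6], 'ang', 35.2)
```

View pics/s5.png

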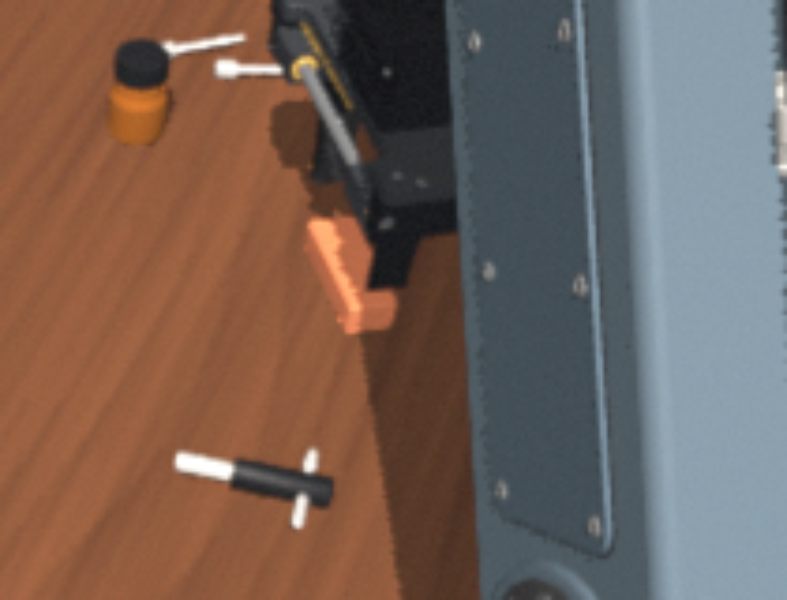

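The fingers straddle the bar's ends (crop 320,160 and 390,260), in line with it. I'll go down slowly, watching the force.

step_arm(rows=[[0,0,-0.015,0,0,0],[0,0,-0.004,0,0,0],[0,0,-0.002,0,0,0],[0,0,-0.002,0,0,0],[0,0,0,0,0,0]])

```text
time: 25.0
position: [0.376, -0.3179, 0.2026]
tool_rot: [0.952, 0.305, -0.0, -0.0]
ft_force: [-0.5, 0.2, -0.4]
grip_width: 0.0873
grip_force: 0.0
```

step_arm(rows=[[0,0,-0.003,0,0,0],[0,0,-0.006,0,0,0],[0,0,-0.006,0,0,0],[0,0,0,0,0,0]])

```text
time: 25.5
position: [0.3758, -0.3177, 0.1871]
tool_rot: [0.952, 0.305, -0.0, -0.001]
ft_force: [-0.0, 0.5, 0.5]
grip_width: 0.0868
grip_force: 0.0
```

step_arm(rows=[[0,0,0,0,0,0],[0,0,0,0,0,0],[0,0,0,0,0,0],[0,0,0,0,0,0]], jaw=0.065, squeeze=20)

```text
time: 26.0
position: [0.3759, -0.3178, 0.1877]
tool_rot: [0.952, 0.305, -0.0, -0.0]
ft_force: [-0.5, 0.6, -1.6]
grip_width: 0.0796
grip_force: 20.0
```

step_arm(rows=[[0,0,0.02,0,0,0],[0,0,0.05,0,0,0],[0,0,0.05,0,0,0],[0.032,0.0261,0,0,0,-6.22],[0.032,0.0261,0,0,0,-6.22],[0.032,0.0261,0,0,0,-6.22],[0.032,0.0261,0,0,0,-6.22],[0.032,0.0261,0,0,0,-6.22],[0.032,0.026,0,0,0,-6.22],[0,0,0,0,0,0],[0,0,-0.04,0,0,0],[0,0,-0.03,0,0,0]])

```text
time: 27.5
position: [0.5669, -0.1615, 0.2367]
tool_rot: [1.0, -0.015, -0.001, -0.0]
ft_force: [0.4, -0.3, -2.1]
grip_width: 0.08
grip_force: 20.0
```

step_arm(rows=[[0,0,-0.02,0,0,0],[0,0,-0.015,0,0,0],[0,0,-0.01,0,0,0],[0,0,-0.004,0,0,0],[0,0,-0.0007,0,0,0],[0,0,0,0,0,0],[0,0,0,0,0,0]])

```text
time: 28.38
position: [0.5682, -0.1614, 0.1886]
tool_rot: [1.0, -0.016, 0.0, 0.0]
ft_force: [-0.3, 0.3, -2.2]
grip_width: 0.0798
grip_force: 20.0
```

```bash
python3 m2.py bar stand 2>&1 | grep -v Warn
```

```text
return len(q),"mean",np.round(q.mean(0)*1000,1).tolist(),"ctr",np.round(R[0],1).tolist(),"size",np.round(s,1).tolist(),"ang",round(a,1)
  ret = um.true_divide(
tcp [ 568.2 -161.4  188.6] yawx -1.8
top bar 0 mean [nan, nan, nan] ctr [0.0, 0.0] size [0.0, 0.0] ang 0.0
top stand 118 mean [677.6, -134.3, 29.0] ctr [668.9, -164.8] size [50.7, 130.4] ang -0.1
side bar 140 mean [556.8, -169.2, 22.0] ctr [556.3, -161.9] size [27.6, 90.1] ang 13.4
side stand 708 mean [657.3, -132.3, 29.4] ctr [635.2, -162.3] size [114.9, 131.1] ang -2.1
```

step_arm(rows=[[0,0,0,0,0,0],[0,0,0,0,0,0],[0,0,0,0,0,0],[0,0,0.03,0,0,0],[0,0,0.05,0,0,0],[0,0,0.05,0,0,0],[-0.03,-0.05,0.02,0,0,0],[-0.03,-0.05,0.02,0,0,0],[-0.03,-0.05,0.02,0,0,0],[-0.03,-0.05,0,0,0,0],[-0.03,-0.05,0,0,0,0],[0,0,0,0,0,0]], jaw=0.087)

```text
time: 29.98
position: [0.4158, -0.4151, 0.3783]
tool_rot: [1.0, -0.019, 0.0, 0.001]
ft_force: [-0.1, -0.0, 0.1]
grip_width: 0.0869
grip_force: 0.0
```

```bash
for i in 1 2; do python3 m2.py bar stand dom tin cheeks seated 2>&1 | grep -v Warn; done; python3 -c "
from h import *
c=camera('side');cv2.imwrite('pics/s6.png',c['pixels'])
c=camera('top');cv2.imwrite('pics/t6.png',cv2.resize(c['pixels'][140:340,140:500],(800,444)))"
```

```text
tcp [ 415.8 -415.1  378.3] yawx -2.15
top bar 380 mean [571.9, -159.6, 22.4] ctr [582.8, -159.9] size [61.3, 77.4] ang -0.1
top stand 955 mean [637.8, -160.0, 29.0] ctr [631.0, -163.8] size [126.5, 131.0] ang -1.6
top dom 529 mean [658.3, 171.5, 60.0] ctr [658.7, 172.1] size [61.0, 60.7] ang -0.9
top tin 353 mean [580.7, 174.4, 24.0] ctr [580.7, 174.6] size [54.4, 54.5] ang 21.0
top cheeks 269 mean [652.5, 4.5, 40.4] ctr [654.2, 4.8] size [45.5, 91.8] ang -2.1
top seated 208 mean [653.7, 5.0, 46.5] ctr [654.9, 3.8] size [42.3, 94.0] ang 1.2
side bar 488 mean [572.9, -157.9, 22.3] ctr [582.1, -161.2] size [63.3, 83.7] ang -0.7
side stand 1273 mean [638.4, -148.6, 29.1] ctr [630.5, -163.6] size [125.4, 133.8] ang -2.0
side dom 984 mean [656.1, 173.9, 59.5] ctr [658.0, 171.9] size [61.2, 61.6] ang -1.3
side tin 717 mean [578.3, 177.0, 23.6] ctr [579.6, 175.4] size [54.8, 54.5] ang 39.8
side cheeks 454 mean [649.9, 8.8, 40.0] ctr [652.5, 3.6] size [45.6, 98.5] ang -1.9
side seated 283 mean [651.3, 6.1, 45.9] ctr [647.6, 4.0] size [26.3, 98.8] ang -1.7
tcp [ 417.4 -411.5  377.8] yawx -1.9
[... 327 characters left out ...]
.7, 54.6] ang 22.9
top cheeks 244 mean [653.5, 3.2, 40.2] ctr [654.2, 3.4] size [44.6, 94.4] ang -2.2
top seated 211 mean [653.1, 4.4, 46.6] ctr [653.8, 3.7] size [43.6, 94.6] ang -1.0
side bar 483 mean [572.4, -157.6, 22.2] ctr [581.8, -160.1] size [62.0, 82.2] ang -1.3
side stand 1258 mean [638.2, -149.0, 29.2] ctr [629.8, -162.1] size [123.8, 131.6] ang -3.1
side dom 986 mean [656.0, 174.0, 59.6] ctr [657.3, 171.6] size [61.1, 61.0] ang -1.7
side tin 712 mean [578.4, 176.7, 23.6] ctr [579.7, 175.6] size [55.5, 54.1] ang 21.3
side cheeks 449 mean [649.9, 8.9, 39.9] ctr [653.0, 3.8] size [46.5, 98.1] ang -1.5
side seated 287 mean [651.4, 6.8, 46.0] ctr [652.7, 4.6] size [31.6, 97.2] ang 8.3
```

View pics/t6.png

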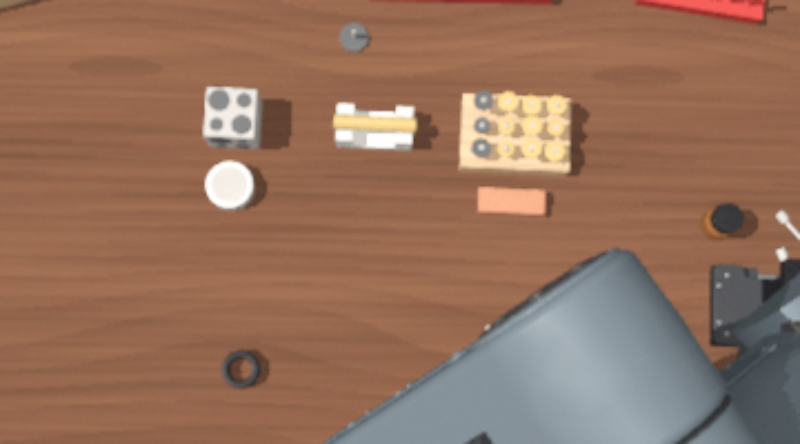

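View pics/s6.png

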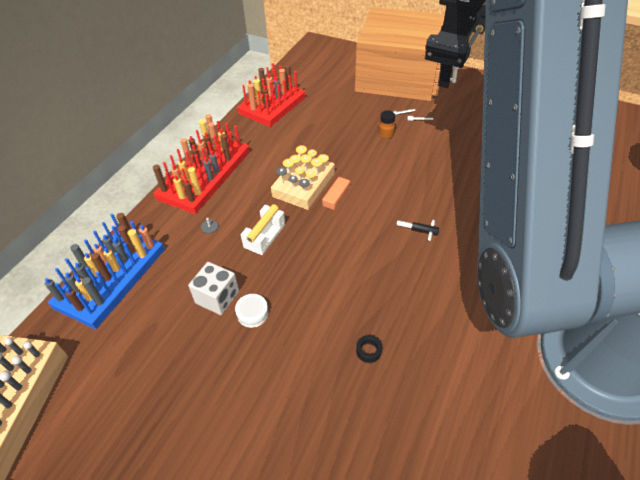

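Everything is in place: top crop shows the cradle with barrel at (375,127), the tin at (230,185) and the bar at (511,201). One clean measure of the bar and stand separately, and of the barrel.

```bash
python3 - <<'E'
from h import *
for n in("top","side"):
    c,p,s=cloud(n); a=p[p[:,0]<.594]; b=p[p[:,0]>.594]
    print(n,"bar",*rect(a,(.5675,-.161),.06,.016,.03)); print("stand",*rect(b,(.647,-.163),.085,.02,.034))
    cut=(c["pixels"].astype(int)); 
    m=(cut[...,2]-cut[...,0]>90)&(cut[...,1]>140)
    q=world(c,m); print("barrel",*rect(q,(.653,.004),.06,.03,.06))
E
```

```text
top bar 332 mean [566.9, -160.5, 21.9] ctr [567.5, -159.9] size [31.4, 78.0] ang -1.4
stand 908 mean [641.9, -159.6, 29.3] ctr [648.5, -164.0] size [91.3, 130.4] ang -1.9
barrel 183 mean [651.1, 4.2, 46.0] ctr [651.5, 3.7] size [12.9, 94.4] ang -1.4
side bar 392 mean [565.0, -157.1, 21.3] ctr [566.0, -159.8] size [30.7, 82.1] ang -1.5
stand 1261 mean [640.6, -147.4, 29.1] ctr [647.2, -162.7] size [91.6, 132.8] ang -2.4
barrel 331 mean [650.0, 5.5, 44.5] ctr [652.7, 3.7] size [19.0, 97.9] ang -0.6
```

```bash
python3 -c "from rig import hand_in; print(hand_in())"
```

```text
the job is handed in; nothing more can be done
None
```

The bench is laid out as asked and handed in: by the last camera check, each piece was within about 1 mm of its target. The pin vise, jar and loupe were not touched.

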